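# Check a screwdriver blade under the bench magnifier

### The arm

A 6-joint arm with a two-finger parallel gripper is mounted at the origin on the work surface. World frame = base frame: x ahead of the robot, y to its left, z up, the work surface at z = 0. Lengths are in m, angles in degrees, forces in N, time in s.
With the tool pointing down it reaches from about 0.25 to 0.725 m from the base axis. Payload 9.7 kg.
Tool frame: the origin (TCP) lies on the centre line of the jaws, within the pads' length; the fingertips stand tip_extent ahead of it and the grasp point (between the pads) lies 3 mm ahead of it (tip_extent is the distance from the TCP to the fingertips, in m); z points along the fingers, y is the line along which they close (so a half turn about z gives the same grasp; the last joint's range is limited). The gripper opens to 85 mm and grips with 20 to 120 N. Pads are 22 mm wide; open, the fingers measure 114 mm over their backs; the gripper's body (76 mm by 85 mm) begins 54 mm behind the grasp point. The pads swing forward as they close: fully open they stand 13 mm farther back than shut.
Start: joints at [-72.995, 4.979, 10.078, 95.1, 0, 90], TCP at [0.161, -0.526, 0.253] pointing down, gripper open.
Joint ranges: [-179.16, 179.16], [-48.56, 103.87], [-65.8, 70.77], [-126.05, 130.52], [-82.76, 87.17], [-180, 180]. Speed limits (degrees/s): [127.2, 127.2, 147.25, 180, 180, 180].

### API

Orientations are given as [roll, pitch, yaw] about the fixed x, y, z axes, in that order (R = Rz(yaw) Ry(pitch) Rx(roll)).
In Python, from workcell import * gives the robot as it stands.
- The arm moves only by the tool servo_tool, never from a script. Its argument "rows" is a list of rows, each an object with "offset": the shift along the tool's x, y, z as a fraction of full scale, a list of three; "yaw": the turn about the tool's z as a fraction of full scale; "claw": the closure, from 0 (fully open) to 1 (shut). A call has 1 to 12 rows; each row is the pose to reach, as a shift and turn from the pose commanded when the call began, along the tool's axes at that moment, turning the shorter way round; what a row does not reach only later rows make up. Full scale, the value 1, is 0.1 m for a shift and pi rad for a turn. A row lasts 1/8 s, in which the tool goes at most 62.5 mm and 10.7 degrees, less where a joint would pass 70% of its speed; a pose out of reach is approached as far as the arm can. A call with a number of a shift or a turn outside -1 to 1 is refused whole. A call with a gripper value outside its range is refused whole. The fingers move at their own pace and stop on an object; "squeeze" is the grip in N (left out, the last holds). Time passes only in rows, so rows that repeat a pose let the fingers close. It gives the time, the measured TCP pose, the force, the opening and the grip force at its end, in the units of the state.
- get_obs(): the state, without advancing time (a new reading comes with each control period).
- camera(name): name is "scene" or "top" or "wrist"; returns (picture, depth): 400x640x3 uint8, red, green, blue; 400x640 float32, m along the optical axis (not along the pixel's ray), 0 where there is no reading.
- camera_info(name): a dict with "fx", "fy", "cx", "cy" (pixels), "cam_to_world" (4x4, takes a point from camera to world coordinates); the wrist camera has in their place "hand_eye" (4x4, takes a point from camera to tool coordinates, whose origin is the TCP and whose axes are the flange's). Camera axes: x right, y up, looking along -z (the intrinsics and any distortion apply to the point x, -y, -z); pixel columns grow to the right and rows downward; lengths in m; the calibration is good to about 2 mm. A picture is of the moment at which its call begins: read the wrist's pose just before it. camera_info takes no time and is no camera call.
- job_done(): hands the job in; it is judged then, once.
The state is a dict: "time": time; "q": joint angles; "qd": joint speeds; "joint_efforts": joint torques, N m; "ee_pos": TCP position; "tcp_rot": TCP orientation; "wrist_force": force on the tool from outside, world axes, zero at the start; "torque": the same for the moment, N m; "opening": finger opening in m; "grasp_force": force on a finger pad.
Only numpy, scipy, OpenCV 4.12 (cv2) and the standard library are available. Lean on these libraries where they do the work, as an engineer would, in place of code of your own. Each camera call takes 0.05 s, during which the arm holds its last target. There are 200 camera calls.

### The job

First swing the bench magnifier's lens arm out by its orange knob until it clicks into its end stop. Then draw the red-headed screwdriver up out of the rack, turn it level and hold it in the air with its blade tip under the middle of the lens, about 6 cm below the glass, touching nothing but your fingers. Finish while still holding it there, with the other screwdrivers and everything else on the bench left where they stand.

Things in the scene. Friction and masses are not known exactly. Their poses are not given: they have to be found in the camera images.
- lens_arm (a joint): angle (rad) of the lens arm about its upright post: 0 parked (arm along the magnifier's own -x), growing anticlockwise from above as it swings out; starts at 0.05 to 0.5. Light friction (0.3 N at the knob); from about 0.85 a sprung click stop pushes back (up to 2 N at the knob) until 1.15, then pulls it by itself to its end stop at 1.40, where it stays.
- magnifier: bench magnifier, fixed: grey round foot 116 mm across and 20 mm high, upright post 14 mm thick up to 228 mm. Origin: centre of the foot's underside, on the post's axis, z up. Its lens arm reaches out level from the post at 200 mm height.
- lens_pivot (a point): point on the post's axis (the arm's hinge axis, vertical) at the height of the lens, 200 mm above the bench; fixed
- lens_center (a point): centre of the round lens, 170 mm from the post axis; it moves with the arm. The black rim is 84 mm across and 14 mm thick, its mid-plane level at 200 mm above the bench.
- lens_knob (a point): middle of the upright orange finger knob on the far end of the lens arm, 223 mm from the post axis and 225 mm above the bench; round, 14 mm thick, its top 12 mm above this point and its foot (a black lug, 6 mm thick) 22 mm below it. The lens rim ends 11 mm inboard of this point.
- rack: screwdriver rack, fixed: black block 50 x 190 x 55 mm high with four round sockets 11 mm wide and 50 mm deep in a row along its own y axis, 46 mm apart (at y = -69, -23, +23, +69 mm). Origin: centre of its underside.
- driver_red: red-headed screwdriver, loose, 35 g, standing blade down in one of the sockets, leaning up to 3 degrees. Origin at the blade tip, own z axis along it to the head. 133 mm long: blade 3 mm thick to 22 mm, cone, round aluminium body 10 mm thick from 31 to 122 mm, round red head 14 mm thick on top, red ring at 108 to 116 mm. In the rack the tip is 5 mm above the bench; 83 mm stands out of the block.
- driver_red_tip (a point): the tip of the red screwdriver's blade (same point as its origin)
- driver_red_head (a point): the middle of the top of the red screwdriver's head, 133 mm from the tip
- movement: brass watch movement in a three-legged holder, 40 mm across, 28 mm high, loose, stands on the mat. Origin: centre of its underside. Leave alone.
- dust_blower: upright dust blower: dark blue pear-shaped bulb 56 mm across with a thin steel nozzle, 104 mm high in all, loose. Origin: centre of its underside. Leave alone.
- oil_cups: wooden block 50 x 85 mm with three oil cups, 18 mm high, loose. Origin: centre of its underside. Leave alone.
- bush_dish: white dish 76 mm across with three steel bushes, 21 mm high, loose. Origin: centre of its underside. Leave alone.
- loupe: black eye loupe 36 mm across and 26 mm high, loose. Origin: centre of its underside. Leave alone.
- driver_blue: the blue-headed screwdriver, loose, same shape and size as the red one, standing in another socket of the rack. Origin at its blade tip, z axis towards the head. Leave alone.
- driver_yellow: the yellow-headed screwdriver, loose, same shape and size as the red one, standing in another socket of the rack. Origin at its blade tip, z axis towards the head. Leave alone.
- driver_green: the green-headed screwdriver, loose, same shape and size as the red one, standing in another socket of the rack. Origin at its blade tip, z axis towards the head. Leave alone.
Things that resemble listed ones, but are neither listed nor needed, are in the scene too. Of the things like the rack, leave any that is blue; of the rest the larger one is meant.

How it is judged:
By the outcome, as a careful person would: the job done as asked, in the order asked, and still so for the second after the job is handed in, while the arm keeps its last pose, push and grip.
It also fails if it takes over 54 s, if anything falls off the work surface, if the arm or the gripper's body presses on something with over 40 N, if the wrist force passes 120 N, or if a joint passes its speed limit or range.

## Working session

There is one attempt and no reset: what is moved stays moved. The work goes in short steps, Python scripts to look and compute and a tool call to move; the robot and the scene stay as the last step left them, time stands still between calls to the robot, and variables do not carry over. Pictures are saved under pics/ and viewed, at most 10 in all, crops included, and the job is handed in when it is done.

Besides the shell and the picture viewer there is one more tool, called after "Request:" by a JSON object that holds its "method" and its "body", one argument or row to a line. servo_tool: Moves the arm, as the interface text tells. Its arguments: {"type":"object","properties":{"rows":{"type":"array"},"squeeze":{"type":"number"}},"required":["rows"]}

```bash
mkdir -p pics; ls
python3 - <<'E'
from workcell import *
import cv2, numpy as np
o=get_obs(); print({k:np.round(v,3) for k,v in o.items()})
for n in ("scene","top"):
    im,d=camera(n); cv2.imwrite(f"pics/{n}0.png",im[:,:,::-1]); np.savez(f"{n}0.npz",im=im,d=d)
    print(n,camera_info(n))
print(camera_info("wrist"))
E
```

```text
pics
{'time': np.float64(0.0), 'q': array([-7.2995e+01,  5.0100e+00,  1.0032e+01,  9.5099e+01,  2.0000e-03,
        9.0002e+01]), 'qd': array([ 0.005,  0.071, -0.122, -0.077,  0.012,  0.06 ]), 'joint_efforts': array([ 1.0000e-03, -5.2039e+01,  4.6480e+01,  1.6000e-02,  0.0000e+00,
       -0.0000e+00]), 'ee_pos': array([ 0.161, -0.526,  0.253]), 'tcp_rot': array([-1.79924e+02, -2.00000e-03,  1.70030e+01]), 'wrist_force': array([-0.235,  0.939, -0.678]), 'torque': array([ 0.025, -0.045,  0.017]), 'grasp_force': np.float64(0.0), 'opening': np.float64(0.085)}
scene {'fx': 509.47410163235793, 'fy': 509.47410163235793, 'cx': 315.44510130685734, 'cy': 194.1411005662598, 'cam_to_world': array([[-0.06972822, -0.59670462,  0.79942577,  1.7277152 ],
       [ 0.99753644, -0.03553595,  0.06048339, -0.10451411],
       [-0.00768236,  0.80167374,  0.59771247,  1.03739493],
       [ 0.        ,  0.        ,  0.        ,  1.        ]])}
top {'fx': 495.378283404575, 'fy': 495.378283404575, 'cx': 317.45519823278886, 'cy': 198.93795263294405, 'cam_to_world': array([[ 0.02577996,  0.99506765, -0.0957902 ,  0.40992151],
       [-0.99949816,  0.0274214 ,  0.01585887, -0.17630909],
       [ 0.01840735,  0.09533329,  0.99527521,  1.54090073],
       [ 0.        ,  0.        ,  0.        ,  1.        ]])}
{'fx': 290.6892915688209, 'fy': 290.6892915688209, 'cx': 319.0814336884818, 'cy': 202.65131304208623, 'hand_eye': array([[ 2.90584300e-04,  9.50167223e-01,  3.11740539e-01,
         8.02475500e-02],
       [ 9.99999956e-01, -2.59234605e-04, -1.42002906e-04,
        -3.22349426e-04],
       [-5.41125710e-05,  3.11740567e-01, -9.50167257e-01,
        -1.19255970e-01],
       [ 0.00000000e+00,  0.00000000e+00,  0.00000000e+00,
         1.00000000e+00]])}
```

View pics/scene0.png

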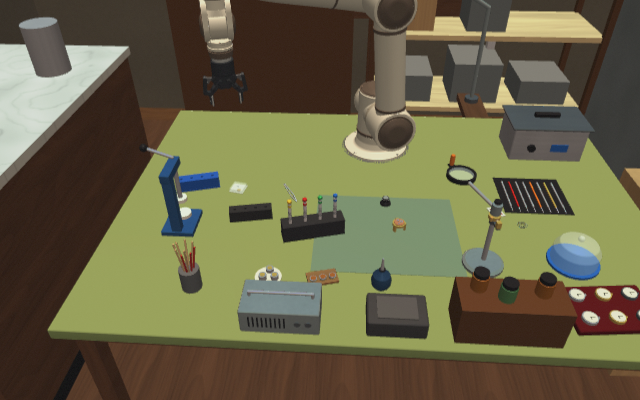

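View pics/top0.png

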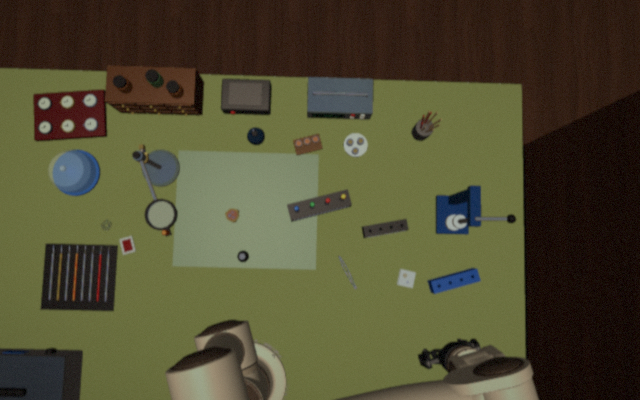

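The scene view shows the magnifier on the robot's left, with its knob near (452,160) and foot near (483,262). The black four-socket rack near (313,226) holds yellow, red, green and blue drivers, with red at (305,200). A smaller black rack and a blue one are decoys. In the top view the foot is at (163,168), the lens at (161,214), the knob at (167,231) and the red head at (327,201).

```bash
cat > h.py <<'E'
import numpy as np, cv2
from workcell import *
from scipy.spatial.transform import Rotation as Rot
def ray(ci,uv,T=None):
    T=ci["cam_to_world"] if T is None else T
    d=np.array([(uv[0]-ci["cx"])/ci["fx"],-(uv[1]-ci["cy"])/ci["fy"],-1.0])
    return T[:3,3],T[:3,:3]@d
def plane(ci,uv,z,T=None):
    o,d=ray(ci,uv,T); return o+d*(z-o[2])/d[2]
def tri(rays):
    A=np.zeros((3,3));b=np.zeros(3)
    for o,d in rays:
        P=np.eye(3)-np.outer(d,d)/(d@d);A+=P;b+=P@o
    x=np.linalg.solve(A,b)
    return x,[np.linalg.norm(np.cross(x-o,d/np.linalg.norm(d))) for o,d in rays]
def blobs(mask,roi=None,amin=4):
    m=mask.astype(np.uint8)
    if roi: k=np.zeros_like(m);k[roi[1]:roi[3],roi[0]:roi[2]]=1;m=m*k
    n,l,s,c=cv2.connectedComponentsWithStats(m)
    return [(c[i].round(1),s[i]) for i in range(1,n) if s[i][4]>=amin],l
def hsv(im): return cv2.cvtColor(im,cv2.COLOR_RGB2HSV).astype(int)
def wristT(o=None):
    o=o or get_obs();T=np.eye(4);T[:3,:3]=Rot.from_euler("xyz",o["tcp_rot"],degrees=True).as_matrix();T[:3,3]=o["ee_pos"]
    return T@camera_info("wrist")["hand_eye"]
E
python3 - <<'E'
from h import *
D={n:np.load(n+"0.npz") for n in("scene","top")}
C={n:camera_info(n) for n in D}
roi={"scene":{"knob":(440,145,465,172),"rack":(270,190,355,240)},"top":{"knob":(155,222,180,242),"rack":(283,185,356,225)}}
for n in D:
    H=hsv(D[n]["im"]);h,s,v=H[...,0],H[...,1],H[...,2]
    print(n,"orange",blobs((h>3)&(h<18)&(s>150)&(v>90),roi[n]["knob"])[0])
    for c,(a,b) in dict(red=(-1,5),yel=(20,32),grn=(50,85),blu=(95,125)).items():
        print(n,c,blobs(((h>a)&(h<b)|((c=="red")&(h>172)))&(s>130)&(v>60),roi[n]["rack"],3)[0])
# rack in top: dark, at top plane z=.055
im=D["top"]["im"];d=D["top"]["d"];ci=C["top"]
u,v=np.meshgrid(np.arange(640),np.arange(400))
P=np.stack([(u-ci["cx"])/ci["fx"]*d,-(v-ci["cy"])/ci["fy"]*d,-d],-1)@ci["cam_to_world"][:3,:3].T+ci["cam_to_world"][:3,3]
np.save("Ptop.npy",P)
m=(P[...,2]>.045)&(P[...,2]<.065);k=np.zeros_like(m);k[180:230,280:360]=1;m&=k
pts=P[m][:,:2].astype(np.float32);print("rack",len(pts),cv2.minAreaRect(pts))
m=(P[...,2]>.012)&(P[...,2]<.027);k=np.zeros_like(m);k[140:200,135:190]=1;m&=k
pts=P[m][:,:2].astype(np.float32);print("foot",len(pts),cv2.minEnclosingCircle(pts))
m=(P[...,2]>.19)&(P[...,2]<.215);k=np.zeros_like(m);k[140:245,120:190]=1;m&=k
pts=P[m];print("arm",len(pts),pts.min(0),pts.max(0))
for z in (.19,.20,.207):pass
m2=m.copy();m2[:195]=0;print("rim circ",cv2.minEnclosingCircle(P[m2][:,:2].astype(np.float32)))
cv2.imwrite("pics/t1.png",cv2.resize(im[130:250,110:370,::-1],None,fx=3,fy=3,interpolation=cv2.INTER_CUBIC))
E
```

```text
scene orange [(array([452. , 159.4]), array([450, 154,   5,  12,  49], dtype=int32))]
scene red [(array([304.2, 199.3]), array([303, 198,   4,   4,  12], dtype=int32)), (array([304. , 204.2]), array([303, 203,   3,   3,   6], dtype=int32))]
scene yel [(array([288.9, 201. ]), array([287, 199,   5,   5,  21], dtype=int32)), (array([289.2, 206.5]), array([288, 206,   3,   2,   4], dtype=int32))]
scene grn [(array([319.6, 197.1]), array([318, 196,   4,   3,  11], dtype=int32))]
scene blu [(array([334.8, 195. ]), array([333, 194,   4,   3,  10], dtype=int32)), (array([335., 200.]), array([334, 200,   3,   1,   3], dtype=int32))]
top orange [(array([163.8, 232. ]), array([162, 230,   5,   5,  19], dtype=int32))]
top red [(array([327.2, 200. ]), array([325, 198,   5,   5,  21], dtype=int32))]
top yel [(array([343., 196.]), array([341, 194,   5,   5,  21], dtype=int32))]
top grn []
top blu [(array([296.4, 208.4]), array([295, 207,   4,   4,  11], dtype=int32))]
rack 965 ((0.5374638438224792, -0.20523983240127563), (0.0516909696161747, 0.18994666635990143), 15.975485801696777)
foot 821 ((0.6616838574409485, 0.2906615734100342), 0.0770951360464096)
arm 1029 [0.43038586 0.18063269 0.19053643] [0.65552997 0.29344715 0.21498551]
rim circ ((0.48511970043182373, 0.22161301970481873), 0.05836514011025429)
```

View pics/t1.png

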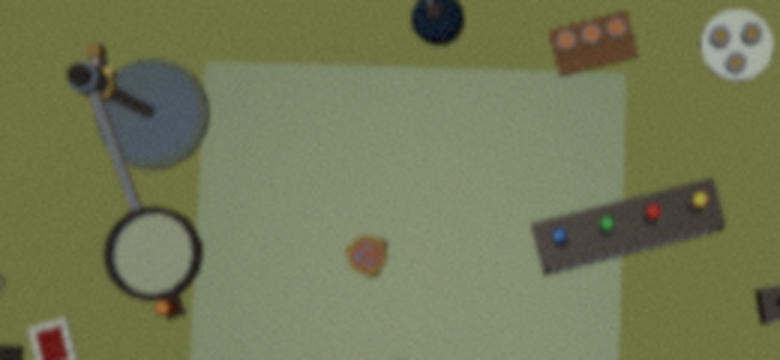

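In the crop the foot centre is at about (155,113), the post top at (82,76), the lens rim centre at (153,252), the orange knob at (165,307) and the red head at (653,212). At 3x scale with offset (110,130), the full-frame pixels are foot (161.7,167.7), post top (137.3,155.3), lens (161,214) and knob (164,232).

Run:
```python
from h import *
t=camera_info("top");s=camera_info("scene")
print(dir())
k,r=tri([ray(t,(163.8,232)),ray(s,(452,159.4))]);print("knob tri",k.round(4),r, plane(t,(163.8,232),.235),plane(s,(452,159.4),.225))
foot=plane(t,(161.7,167.7),.02);post=plane(t,(137.3,155.3),.228);lens=plane(t,(161,214),.2)
print("foot",foot,"post",post,"lens",lens,"dist",np.linalg.norm((lens-foot)[:2]),np.linalg.norm((k-foot)[:2]),np.linalg.norm((k-lens)[:2]))
# ellipse fits by mask: foot grey-blue
im=np.load("top0.npz")["im"];P=np.load("Ptop.npy")
m=(abs(P[...,2]-.02)<.008);k2=np.zeros_like(m);k2[148:188,146:182]=1;m&=k2
c,l=blobs(m,amin=200);print([x for x in c]);
for ce,st in c:
    cn,_=cv2.findContours((l==l[int(ce[1]),int(ce[0])]).astype(np.uint8),0,2);(e)=cv2.fitEllipse(cv2.convexHull(np.vstack(cn)));print("foot ell",e,plane(t,e[0],.02))
# red driver
a,r1=tri([ray(t,(327.2,200)),ray(s,(304.2,199.3))]);print("red head",a.round(4),r1,plane(t,(327.2,200),.138),plane(s,(304.2,199.3),.133))
for n,p in dict(yel=(343,196),grn=(312.4,204.5),blu=(296.4,208.4)).items(): print(n,plane(t,p,.138))
R=np.array([.5375,-.2052]);ax=np.array([-np.sin(np.radians(15.98)),np.cos(np.radians(15.98))])
for y in(-.069,-.023,.023,.069):print("socket",R+ax*y)
```

```text
['PlanningError', 'Rot', '__annotations__', '__builtins__', '__cached__', '__doc__', '__file__', '__loader__', '__name__', '__package__', '__spec__', 'blobs', 'camera', 'camera_info', 'cv2', 'get_obs', 'hsv', 'job_done', 'np', 'plane', 'ray', 's', 't', 'tip_extent', 'tri', 'wristT']
knob tri [0.4378 0.2048 0.2193] [np.float64(0.0023152218783450812), np.float64(0.0023152218783450613)] [0.43764064 0.20266412 0.235     ] [0.44780042 0.20020803 0.225     ]
foot [0.639852   0.28242782 0.02      ] post [0.63993735 0.28624025 0.228     ] lens [0.48657411 0.22299937 0.2       ] dist 0.1643954165702972 0.21640126783996577 0.05200915306704749
[(array([162., 167.]), array([146, 149,  33,  37, 815], dtype=int32))]
foot ell ((161.65818786621094, 166.83908081054688), (33.077110290527344, 36.99881362915039), 177.54624938964844) [0.64253026 0.28270532 0.02      ]
red head [ 0.5433 -0.227   0.1315] [np.float64(0.00033743152453217064), np.float64(0.00033743152453217)] [ 0.5426724  -0.22646811  0.138     ] [ 0.54530347 -0.22717034  0.133     ]
yel [ 0.55535725 -0.27122762  0.138     ]
grn [ 0.52867434 -0.18470953  0.138     ]
blu [ 0.51633005 -0.13961651  0.138     ]
socket [ 0.55649582 -0.27153369]
socket [ 0.54383194 -0.22731123]
socket [ 0.53116806 -0.18308877]
socket [ 0.51850418 -0.13886631]
```

```bash
python3 -c "
from workcell import *;print(tip_extent)"
```

```text
0.022
```

Request:
{"method": "servo_tool", "body": {
  "rows": [
    {"offset": [0.5, -0.5, -0.7], "yaw": -0.1, "claw": 0.6},
    {"offset": [1, -1, -0.7], "yaw": -0.2, "claw": 0.6},
    {"offset": [1, -1, -0.7], "yaw": -0.5, "claw": 0.6},
    {"offset": [1, -1, -0.7], "yaw": -0.5, "claw": 0.6},
    {"offset": [1, -1, -0.7], "yaw": -0.5, "claw": 0.6},
    {"offset": [1, -1, -0.7], "yaw": -0.5, "claw": 0.6},
    {"offset": [1, -1, -0.7], "yaw": -0.5, "claw": 0.6},
    {"offset": [1, -1, -0.7], "yaw": -0.5, "claw": 0.6},
    {"offset": [1, -1, -0.7], "yaw": -0.5, "claw": 0.6},
    {"offset": [1, -1, -0.7], "yaw": -0.5, "claw": 0.6}
  ]
}}

```text
time: 1.35
ee_pos: [0.2272, -0.401, 0.323]
tcp_rot: [-180.0, -0.0, 107.0]
wrist_force: [0.1, 0.4, 0.9]
opening: 0.0341
grasp_force: 0.0
```

Request:
{"method": "servo_tool", "body": {
  "rows": [
    {"offset": [0.5, 0.5, 0], "yaw": 0, "claw": 0.6},
    {"offset": [1, 1, 0], "yaw": 0, "claw": 0.6},
    {"offset": [1, 1, 0], "yaw": 0, "claw": 0.6}
  ]
}}

```text
time: 1.72
ee_pos: [0.2944, -0.2738, 0.3236]
tcp_rot: [180.0, 0.0, 107.0]
wrist_force: [0.1, 0.6, -0.4]
opening: 0.0343
grasp_force: 0.0
```

Request:
{"method": "servo_tool", "body": {
  "rows": [
    {"offset": [0.5, 0.2, 0], "yaw": 0, "claw": 0.6},
    {"offset": [1, 0.4, 0], "yaw": 0, "claw": 0.6},
    {"offset": [1, 0.4, 0], "yaw": 0, "claw": 0.6}
  ]
}}

```text
time: 2.1
ee_pos: [0.3028, -0.1663, 0.3238]
tcp_rot: [179.9, 0.0, 107.2]
wrist_force: [0.8, -1.2, 0.9]
opening: 0.0339
grasp_force: 0.0
```

Request:
{"method": "servo_tool", "body": {
  "rows": [
    {"offset": [0.5, 0.5, 0], "yaw": 0, "claw": 0.6},
    {"offset": [1, 1, 0], "yaw": 0, "claw": 0.6},
    {"offset": [1, 1, 0], "yaw": 0, "claw": 0.6}
  ]
}}

```text
time: 2.48
ee_pos: [0.3701, -0.042, 0.3228]
tcp_rot: [-180.0, -0.0, 107.1]
wrist_force: [0.4, -1.3, -0.4]
opening: 0.0343
grasp_force: 0.0
```

Request:
{"method": "servo_tool", "body": {
  "rows": [
    {"offset": [0.5, 0.3, 0], "yaw": -0.1, "claw": 0.6},
    {"offset": [1, 0.6, 0], "yaw": -0.2, "claw": 0.6},
    {"offset": [1, 0.6, 0], "yaw": -0.5, "claw": 0.6},
    {"offset": [1, 0.6, 0], "yaw": -0.5, "claw": 0.6},
    {"offset": [1, 0.6, 0], "yaw": -0.5, "claw": 0.6},
    {"offset": [1, 0.6, 0], "yaw": -0.5, "claw": 0.6},
    {"offset": [1, 0.6, 0], "yaw": -0.5, "claw": 0.6},
    {"offset": [1, 0.6, 0], "yaw": -0.5, "claw": 0.6},
    {"offset": [1, 0.6, 0], "yaw": -0.5, "claw": 0.6},
    {"offset": [1, 0.6, 0], "yaw": -0.5, "claw": 0.6}
  ]
}}

```text
time: 3.72
ee_pos: [0.3975, 0.0686, 0.3231]
tcp_rot: [-180.0, -0.0, -163.1]
wrist_force: [-1.0, -0.2, 0.1]
opening: 0.0339
grasp_force: 0.0
```

Request:
{"method": "servo_tool", "body": {
  "rows": [
    {"offset": [-0.4, 0.4, 0], "yaw": -0.02, "claw": 0.6},
    {"offset": [-0.76, 0.7, 0], "yaw": -0.025, "claw": 0.6},
    {"offset": [-0.76, 0.7, 0], "yaw": -0.025, "claw": 0.6},
    {"offset": [-0.76, 0.7, 0], "yaw": -0.025, "claw": 0.6}
  ]
}}

```text
time: 4.22
ee_pos: [0.4494, 0.158, 0.323]
tcp_rot: [-180.0, -0.1, -158.6]
wrist_force: [-1.1, -0.1, -0.9]
opening: 0.0339
grasp_force: 0.0
```

Run:
```python
from h import *
o=get_obs();T=wristT(o);im,d=camera("wrist");ci=camera_info("wrist")
cv2.imwrite("pics/w1.png",im[:,:,::-1]);np.savez("w1.npz",im=im,d=d,T=T)
H=hsv(im);h,s,v=H[...,0],H[...,1],H[...,2]
bs,l=blobs((h>3)&(h<18)&(s>150)&(v>90),amin=30);print(o["ee_pos"],o["tcp_rot"])
for c,st in bs:
    dd=d[int(c[1]),int(c[0])];print(c,st,dd,plane(ci,c,.237,T),plane(ci,c,.225,T))
```

```text
[0.44935691 0.15797451 0.32302047] [-1.79991768e+02 -5.31912175e-02 -1.58592308e+02]
[568.7 102.8] [562  96  14  16  46] 0.41483003 [0.31125475 0.28324779 0.237     ] [0.30755004 0.29225845 0.225     ]
[585.8 158.1] [555 115  63  89 425] 0.4390678 [0.33767078 0.31727956 0.237     ] [0.33550972 0.32827891 0.225     ]
[536.2 154.1] [532 146   9  16  31] 0.43681046 [0.34810393 0.28295986 0.237     ] [0.34655255 0.2919537  0.225     ]
[525.9 171.5] [519 161  13  20  61] 0.44516087 [0.36135148 0.28333841 0.237     ] [0.36057423 0.29235437 0.225     ]
[462.9 184.6] [454 175  19  21 277] 0.45293742 [0.38636678 0.24616669 0.237     ] [0.38705135 0.25301046 0.225     ]
[374.6 214.6] [366 204  22  26 291] 0.22680841 [0.43108083 0.19609276 0.237     ] [0.43437832 0.20001039 0.225     ]
[ 66.4 235.2] [ 50 233  35   6  78] 0.4750849 [ 0.53347255 -0.01831336  0.237     ] [ 0.54275345 -0.02692487  0.225     ]
[100.3 248.5] [ 91 236  15  27  82] 0.48263705 [0.53550055 0.00773087 0.237     ] [0.54489996 0.00064129 0.225     ]
[ 55.9 254.7] [ 52 251   9   8  48] 0.47484922 [ 0.55385909 -0.02414716  0.237     ] [ 0.56433131 -0.03309957  0.225     ]
[ 72.7 256. ] [ 69 253   9   7  45] 0.4760813 [ 0.55018882 -0.01164695  0.237     ] [ 0.56044656 -0.0198689   0.225     ]
[ 89.5 257.2] [ 86 254   8   7  42] 0.4764144 [0.54641632 0.00087998 0.237     ] [ 0.55645361 -0.00660993  0.225     ]
```

View pics/w1.png

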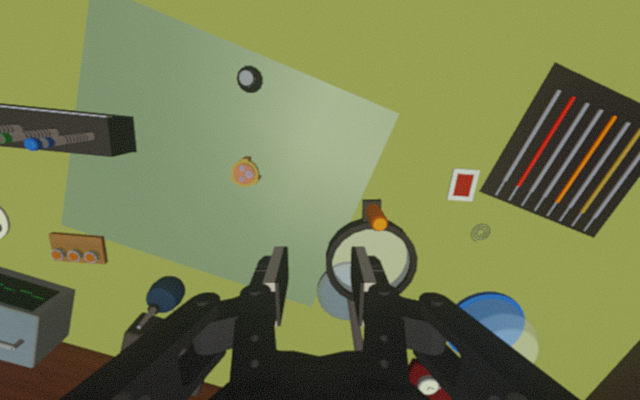

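The wrist view shows the orange knob upright at (375,215), on the outer side of the lens rim at (371,258). It stands roughly 45 mm to one side of the grip line. Measured positions agree on about (0.435, 0.2015).

Request:
{"method": "servo_tool", "body": {
  "rows": [
    {"offset": [-0.03, 0.46, 0], "yaw": 0, "claw": 0.5},
    {"offset": [-0.03, 0.46, 0], "yaw": 0, "claw": 0.5},
    {"offset": [-0.03, 0.46, 0.3], "yaw": 0, "claw": 0.5},
    {"offset": [-0.03, 0.46, 0.5], "yaw": 0, "claw": 0.5},
    {"offset": [-0.03, 0.46, 0.7], "yaw": 0, "claw": 0.5},
    {"offset": [-0.03, 0.46, 0.88], "yaw": 0, "claw": 0.5},
    {"offset": [-0.03, 0.46, 0.88], "yaw": 0, "claw": 0.5}
  ]
}}

```text
time: 5.15
ee_pos: [0.4349, 0.2009, 0.2347]
tcp_rot: [-180.0, -0.1, -158.6]
wrist_force: [0.1, -0.1, 0.6]
opening: 0.0429
grasp_force: 0.0
```

Run:
```python
from h import *
# arc rows from yaw 201.4 about post (0.641,0.284): radial r0 = TCP distance
o=get_obs();p=np.array([.641,.284]);print(o["ee_pos"],o["tcp_rot"])
v=o["ee_pos"][:2]-p;print("r",np.linalg.norm(v),np.degrees(np.arctan2(v[1],v[0])))
def arc(yaw0,a0,steps,r=.2215):
    y=np.radians(yaw0);tx=np.array([np.cos(y),np.sin(y)]);ty=np.array([np.sin(y),-np.cos(y)])
    s=p+r*np.array([np.cos(np.radians(a0)),np.sin(np.radians(a0))])
    for a in steps:
        q=p+r*np.array([np.cos(np.radians(a0+a)),np.sin(np.radians(a0+a))])-s
        print(a,(10*tx@q).round(2),(10*ty@q).round(2),"yaw",round(-a/180,3))
arc(201.4,201.8,[3,6,9,12,15,18,21,24])
```

```text
[0.43486358 0.20091443 0.23471418] [-1.79984453e+02 -7.03336109e-02 -1.58592764e+02]
r 0.22225083338378074 -158.047554577051
3 -0.0 -0.12 yaw -0.017
6 -0.01 -0.23 yaw -0.033
9 -0.03 -0.35 yaw -0.05
12 -0.05 -0.46 yaw -0.067
15 -0.08 -0.57 yaw -0.083
18 -0.11 -0.68 yaw -0.1
21 -0.15 -0.79 yaw -0.117
24 -0.2 -0.9 yaw -0.133
```

Request:
{"method": "servo_tool", "body": {
  "rows": [
    {"offset": [0, -0.12, 0], "yaw": -0.017, "claw": 0.5},
    {"offset": [-0.01, -0.23, 0], "yaw": -0.033, "claw": 0.5},
    {"offset": [-0.03, -0.35, 0], "yaw": -0.05, "claw": 0.5},
    {"offset": [-0.05, -0.46, 0], "yaw": -0.067, "claw": 0.5},
    {"offset": [-0.08, -0.57, 0], "yaw": -0.083, "claw": 0.5},
    {"offset": [-0.11, -0.68, 0], "yaw": -0.1, "claw": 0.5},
    {"offset": [-0.15, -0.79, 0], "yaw": -0.117, "claw": 0.5},
    {"offset": [-0.2, -0.9, 0], "yaw": -0.133, "claw": 0.5}
  ]
}}

```text
time: 6.15
ee_pos: [0.4872, 0.1249, 0.2367]
tcp_rot: [-179.9, 0.1, -134.5]
wrist_force: [0.3, -0.6, 0.3]
opening: 0.0425
grasp_force: 0.1
```

Request:
{"method": "servo_tool", "body": {
  "rows": [
    {"offset": [0, -0.12, 0], "yaw": -0.017, "claw": 0.5},
    {"offset": [-0.01, -0.23, 0], "yaw": -0.033, "claw": 0.5},
    {"offset": [-0.03, -0.35, 0], "yaw": -0.05, "claw": 0.5},
    {"offset": [-0.05, -0.46, 0], "yaw": -0.067, "claw": 0.5},
    {"offset": [-0.08, -0.57, 0], "yaw": -0.083, "claw": 0.5},
    {"offset": [-0.11, -0.68, 0], "yaw": -0.1, "claw": 0.5},
    {"offset": [-0.15, -0.79, 0], "yaw": -0.117, "claw": 0.5},
    {"offset": [-0.2, -0.9, 0], "yaw": -0.133, "claw": 0.5}
  ]
}}

```text
time: 7.15
ee_pos: [0.5653, 0.0759, 0.2367]
tcp_rot: [-179.9, 0.0, -110.6]
wrist_force: [-0.8, -0.7, -0.1]
opening: 0.0424
grasp_force: 0.4
```

Run:
```python
from h import *
o=get_obs();p=np.array([.641,.284]);print(o["ee_pos"],o["tcp_rot"])
v=o["ee_pos"][:2]-p;print("r",np.linalg.norm(v),np.degrees(np.arctan2(v[1],v[0]))%360)
T=wristT(o);im,d=camera("wrist");ci=camera_info("wrist")
H=hsv(im);h,s,v=H[...,0],H[...,1],H[...,2]
bs,l=blobs((h>3)&(h<18)&(s>150)&(v>90),(200,150,450,400),amin=30)
for c,st in bs: 
    k=plane(ci,c,.23,T);w=k[:2]-p;print(c,st,d[int(c[1]),int(c[0])],k,np.linalg.norm(w),np.degrees(np.arctan2(w[1],w[0]))%360)
```

```text
[0.56531536 0.07594589 0.2366866 ] [-1.79938749e+02  2.15073232e-02 -1.10580479e+02]
r 0.22139258208580906 250.0099374177624
[345.4 272.2] [333 250  29  52 905] 0.14606383 [0.55221086 0.07847412 0.23      ] 0.22388478452972832 246.6351952848318
[212.1 378.6] [205 368  15  22  60] 0.42049712 [0.64595015 0.11750533 0.23      ] 0.16656823769853757 271.7029927238719
```

Request:
{"method": "servo_tool", "body": {
  "rows": [
    {"offset": [0, -0.12, 0], "yaw": -0.017, "claw": 0.5},
    {"offset": [-0.01, -0.23, 0], "yaw": -0.033, "claw": 0.5}
  ]
}}

```text
time: 7.45
ee_pos: [0.5871, 0.0691, 0.2365]
tcp_rot: [-179.9, 0.0, -104.7]
wrist_force: [-0.8, 0.7, 0.7]
opening: 0.0424
grasp_force: 0.2
```

```bash
cat > kn.py <<'E'
from h import *
o=get_obs();p=np.array([.641,.284])
v=o["ee_pos"][:2]-p;print("tcp",o["ee_pos"],o["tcp_rot"][2],"r",np.linalg.norm(v),np.degrees(np.arctan2(v[1],v[0]))%360)
T=wristT(o);im,d=camera("wrist");ci=camera_info("wrist")
H=hsv(im);h,s,v=H[...,0],H[...,1],H[...,2]
bs,l=blobs((h>3)&(h<18)&(s>150)&(v>90),(200,150,450,400),amin=300)
for c,st in bs:
    k=plane(ci,c,.23,T);w=k[:2]-p;print(c,k,np.linalg.norm(w),np.degrees(np.arctan2(w[1],w[0]))%360,o["wrist_force"].round(2))
E
python3 kn.py
```

```text
tcp [0.58707332 0.06910626 0.23651064] -104.67826200009463 r 0.22155678176723956 255.91276510958247
[345.3 272.7] [0.57391393 0.07042421 0.23      ] 0.22386415392271594 252.56202871643183 [-0.83  0.75  0.65]
```

Request:
{"method": "servo_tool", "body": {
  "rows": [
    {"offset": [0, -0.06, 0], "yaw": -0.008, "claw": 0.5},
    {"offset": [0, -0.12, 0], "yaw": -0.017, "claw": 0.5}
  ]
}}

```text
time: 7.75
ee_pos: [0.5986, 0.0665, 0.2358]
tcp_rot: [-180.0, 0.0, -101.6]
wrist_force: [0.2, -1.0, 0.1]
opening: 0.0429
grasp_force: 0.1
```

```bash
python3 kn.py
```

```text
tcp [0.59861522 0.06654247 0.2358264 ] -101.5748266183936 r 0.22154965018379058 258.97072500725534
[345.4 273.5] [0.58543189 0.06717214 0.23      ] 0.22383506386448726 255.6257410945206 [ 0.2  -1.02  0.08]
```

Request:
{"method": "servo_tool", "body": {
  "rows": [
    {"offset": [0, -0.12, 0], "yaw": -0.017, "claw": 0.5},
    {"offset": [-0.01, -0.23, 0], "yaw": -0.033, "claw": 0.5}
  ]
}}

```text
time: 8.05
ee_pos: [0.6215, 0.063, 0.2355]
tcp_rot: [-180.0, 0.0, -95.6]
wrist_force: [0.3, 0.4, -0.4]
opening: 0.0424
grasp_force: 0.0
```

```bash
python3 kn.py
```

```text
tcp [0.62148719 0.06299071 0.23550663] -95.59012609387466 r 0.22186901014775517 264.9544643161052
[334.9 273.7] [0.61349969 0.06165442 0.23      ] 0.22403977947072146 262.9493071943334 [ 0.28  0.42 -0.44]
```

Request:
{"method": "servo_tool", "body": {
  "rows": [
    {"offset": [0, -0.12, 0], "yaw": -0.017, "claw": 0.5},
    {"offset": [-0.01, -0.23, 0], "yaw": -0.033, "claw": 0.5}
  ]
}}

```text
time: 8.35
ee_pos: [0.6443, 0.0618, 0.2354]
tcp_rot: [-180.0, -0.0, -89.7]
wrist_force: [0.3, -0.4, 1.0]
opening: 0.0428
grasp_force: 0.0
```

```bash
python3 kn.py
```

```text
tcp [0.64431738 0.06178844 0.23543322] -89.69929748792768 r 0.22223631677109731 270.8553018549499
[336.1 274.1] [0.63595316 0.05981276 0.23      ] 0.22424403511540827 268.7103914745204 [ 0.28 -0.37  1.  ]
```

Request:
{"method": "servo_tool", "body": {
  "rows": [
    {"offset": [0, 0, 0], "yaw": 0, "claw": 0.5},
    {"offset": [0, 0, 0], "yaw": 0, "claw": 0.5},
    {"offset": [0, 0, 0], "yaw": 0, "claw": 0.5}
  ]
}}

```text
time: 8.78
ee_pos: [0.6439, 0.0618, 0.2356]
tcp_rot: [-180.0, 0.0, -89.8]
wrist_force: [1.0, -0.9, -0.1]
opening: 0.0427
grasp_force: 0.0
```

```bash
python3 kn.py
```

```text
tcp [0.64392213 0.06182838 0.2355682 ] -89.7697230942441 r 0.22219083972690473 270.7535446551642
[335.4 273.8] [0.63589486 0.05977919 0.23      ] 0.22427891697295554 268.6956953530905 [ 0.97 -0.85 -0.14]
```

Request:
{"method": "servo_tool", "body": {
  "rows": [
    {"offset": [0, 0, -0.3], "yaw": 0, "claw": 0.5},
    {"offset": [0, 0, -0.6], "yaw": 0, "claw": 0.5},
    {"offset": [0, 0, -0.9], "yaw": 0, "claw": 0.5},
    {"offset": [0.4, 0.2, -0.9], "yaw": 0, "claw": 0.65},
    {"offset": [0.8, 0.4, -0.9], "yaw": 0, "claw": 0.65},
    {"offset": [1, 0.5, -0.9], "yaw": 0, "claw": 0.65},
    {"offset": [1, 0.5, -0.9], "yaw": 0, "claw": 0.65}
  ]
}}

```text
time: 9.7
ee_pos: [0.5942, -0.0395, 0.3259]
tcp_rot: [-180.0, 0.0, -89.9]
wrist_force: [0.4, -0.9, -0.1]
opening: 0.0302
grasp_force: 0.0
```

Request:
{"method": "servo_tool", "body": {
  "rows": [
    {"offset": [0.5, 0.25, 0], "yaw": 0.05, "claw": 0.65},
    {"offset": [1, 0.5, 0], "yaw": 0.1, "claw": 0.65},
    {"offset": [1, 0.5, 0], "yaw": 0.41, "claw": 0.65},
    {"offset": [1, 0.5, 0], "yaw": 0.41, "claw": 0.65},
    {"offset": [1, 0.5, 0], "yaw": 0.41, "claw": 0.65},
    {"offset": [1, 0.5, 0], "yaw": 0.41, "claw": 0.65},
    {"offset": [1, 0.5, 0], "yaw": 0.41, "claw": 0.65},
    {"offset": [1, 0.5, 0], "yaw": 0.41, "claw": 0.65},
    {"offset": [1, 0.5, 0], "yaw": 0.41, "claw": 0.65}
  ]
}}

```text
time: 10.82
ee_pos: [0.5455, -0.1382, 0.3251]
tcp_rot: [180.0, -0.0, -163.3]
wrist_force: [1.0, 0.3, -0.3]
opening: 0.0298
grasp_force: 0.0
```

Request:
{"method": "servo_tool", "body": {
  "rows": [
    {"offset": [0.2, -0.5, 0.3], "yaw": 0, "claw": 0.65},
    {"offset": [0.25, -0.85, 0.6], "yaw": 0, "claw": 0.65},
    {"offset": [0.25, -0.85, 0.75], "yaw": 0, "claw": 0.65},
    {"offset": [0.25, -0.85, 0.75], "yaw": 0, "claw": 0.65}
  ]
}}

```text
time: 11.32
ee_pos: [0.5449, -0.2267, 0.2493]
tcp_rot: [179.9, -0.1, -163.4]
wrist_force: [1.4, -0.2, 0.6]
opening: 0.0298
grasp_force: 0.0
```

Run:
```python
from h import *
o=get_obs();T=wristT(o);im,d=camera("wrist");ci=camera_info("wrist")
print(o["ee_pos"],o["tcp_rot"])
H=hsv(im);h,s,v=H[...,0],H[...,1],H[...,2]
for c,(a,b) in dict(red=(-1,5),yel=(20,32),grn=(50,85),blu=(100,125)).items():
    for ce,st in blobs(((h>a)&(h<b)|((c=="red")&(h>172)))&(s>130)&(v>60),amin=60)[0]: print(c,ce,st,d[int(ce[1]),int(ce[0])],plane(ci,ce,.138,T))
it,dt=camera("top");is_,ds=camera("scene")
np.savez("w2.npz",im=im,T=T,it=it,is_=is_,dt=dt)
A=cv2.resize(it[130:250,110:310],None,fx=3,fy=3,interpolation=2)
cv2.imwrite("pics/a2.png",np.vstack([cv2.resize(im,(600,375)),A[:225]])[:,:,::-1]);cv2.imwrite("pics/top2.png",A[:,:,::-1])
for n,I,roi in(("top",it,(120,140,330,260)),("scene",is_,(300,120,600,300))):
    H=hsv(I);h,s,v=H[...,0],H[...,1],H[...,2]
    print(n,blobs((h>3)&(h<18)&(s>150)&(v>90),roi,8)[0])
```

```text
[ 0.54493053 -0.22670879  0.24934491] [ 1.79912500e+02 -8.05474179e-02 -1.63449231e+02]
red [318.4 201.1] [310 191  17  19 153] 0.24434137 [ 0.53950643 -0.22838917  0.138     ]
yel [539.9 202.9] [524 187  40  35 371] 0.36240935 [ 0.48826945 -0.05030031  0.138     ]
yel [267.3 201.8] [258 191  19  22 293] 0.24428576 [ 0.55223217 -0.26908522  0.138     ]
grn [371.5 204.6] [364 197  16  16 183] 0.24632071 [ 0.52979936 -0.18488452  0.138     ]
blu [15.  60.9] [   0    0   34  120 3385] 0.31698024 [ 0.50006617 -0.46765345  0.138     ]
blu [425.6 205.6] [418 198  16  16 190] 0.24438737 [ 0.51771396 -0.14107853  0.138     ]
top [(array([218.7, 159.3]), array([217, 158,   5,   4,  15], dtype=int32))]
scene [(array([535. , 194.3]), array([529, 182,  13,  26,  55], dtype=int32)), (array([411.4, 198.1]), array([409, 192,   6,  13,  59], dtype=int32)), (array([331.8, 274.3]), array([330, 273,   5,   3,  10], dtype=int32)), (array([477.9, 289. ]), array([456, 273,  47,  27, 701], dtype=int32)), (array([322.4, 275.9]), array([321, 275,   4,   3,  11], dtype=int32)), (array([312.7, 277.2]), array([311, 276,   5,   3,  11], dtype=int32)), (array([540.7, 290.9]), array([516, 280,  56,  20, 628], dtype=int32))]
```

View pics/a2.png

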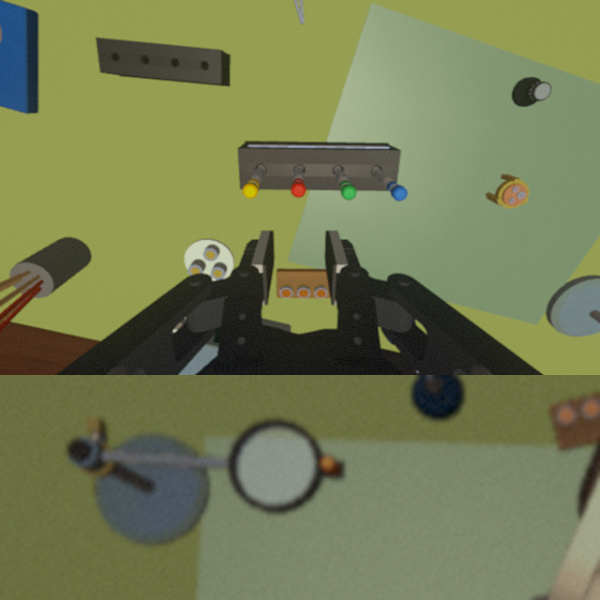

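The wrist view shows the four heads in a row: yellow (252,189), red (298,188), green (348,190) and blue (398,192) in the scaled picture. Red is centred between the fingers. In the lower crop the lens arm has swung out, with the rim centre at (277,90) and the knob at (328,91), and it stayed there after release.

Request:
{"method": "servo_tool", "body": {
  "rows": [
    {"offset": [0.03, 0, 0.3], "yaw": 0.003, "claw": 0.65},
    {"offset": [0.03, 0, 0.6], "yaw": 0.003, "claw": 0.65},
    {"offset": [0.03, 0, 0.8], "yaw": 0.003, "claw": 0.65},
    {"offset": [0.03, 0, 1], "yaw": 0.003, "claw": 0.65}
  ]
}}

```text
time: 11.98
ee_pos: [0.543, -0.2274, 0.1511]
tcp_rot: [-179.9, 0.1, -164.0]
wrist_force: [0.1, -0.4, 0.0]
opening: 0.0301
grasp_force: 0.0
```

Request:
{"method": "servo_tool", "body": {
  "rows": [
    {"offset": [0, 0, 0.2], "yaw": 0, "claw": 0.65},
    {"offset": [0, 0, 0.35], "yaw": 0, "claw": 0.65},
    {"offset": [0, 0, 0.46], "yaw": 0, "claw": 0.65},
    {"offset": [0, 0, 0.46], "yaw": 0, "claw": 0.65}
  ]
}}

```text
time: 12.48
ee_pos: [0.5468, -0.2295, 0.113]
tcp_rot: [-179.4, 0.7, -164.0]
wrist_force: [0.4, -0.1, 39.4]
opening: 0.0301
grasp_force: 17.1
```

Request:
{"method": "servo_tool", "body": {
  "rows": [
    {"offset": [0, 0, 0], "yaw": 0, "claw": 0.8},
    {"offset": [0, 0, 0], "yaw": 0, "claw": 1},
    {"offset": [0, 0, 0], "yaw": 0, "claw": 1},
    {"offset": [0, 0, 0], "yaw": 0, "claw": 1},
    {"offset": [0, 0, 0], "yaw": 0, "claw": 1},
    {"offset": [0, 0, 0], "yaw": 0, "claw": 1}
  ],
  "squeeze": 20
}}

```text
time: 13.22
ee_pos: [0.5449, -0.2277, 0.1098]
tcp_rot: [-179.8, 0.5, -164.0]
wrist_force: [-0.9, 5.6, 26.1]
opening: 0.0095
grasp_force: 21.1
```

Run:
```python
from h import *
t=camera_info("top");s=camera_info("scene");p=np.array([.641,.284])
L=plane(t,(202.3,160),.2);K,r=tri([ray(t,(218.7,159.3)),ray(s,(411.4,198.1))]);print("lens",L,"knob",K,r)
for v in(L,K):
    w=v[:2]-p;print(np.linalg.norm(w),np.degrees(np.arctan2(w[1],w[0]))%360)
# dark rim in top
z=np.load("w2.npz");im=z["it"];g=cv2.cvtColor(im,cv2.COLOR_RGB2GRAY);m=np.zeros_like(g);m[142:178,184:216]=1
bs,l=blobs((g<45)&(m>0),amin=60);print(bs)
for ce,st in bs:
    ys,xs=np.where(l==l[tuple(np.argwhere(l>0)[0])]);
pts=np.argwhere((g<45)&(m>0))[:,::-1].astype(np.float32);e=cv2.fitEllipse(cv2.convexHull(pts));print(e,plane(t,e[0],.203))
```

```text
lens [0.6370121  0.11921029 0.2       ] knob [0.63670506 0.06939702 0.22015116] [np.float64(0.001530276269302582), np.float64(0.0015302762693025886)]
0.16483796077526142 268.6137167058265
0.21464595463978287 268.8534684857213
[]
((201.4404754638672, 160.03848266601562), (28.4282169342041, 29.360029220581055), 117.50248718261719) [0.63633048 0.12087324 0.203     ]
```

Request:
{"method": "servo_tool", "body": {
  "rows": [
    {"offset": [0, 0, -0.08], "yaw": 0, "claw": 1},
    {"offset": [0, 0, -0.18], "yaw": 0, "claw": 1},
    {"offset": [0, 0, -0.28], "yaw": 0, "claw": 1},
    {"offset": [0, 0, -0.38], "yaw": 0, "claw": 1},
    {"offset": [0, 0, -0.47], "yaw": 0, "claw": 1},
    {"offset": [0, 0, -0.47], "yaw": 0, "claw": 1}
  ]
}}

```text
time: 13.98
ee_pos: [0.5427, -0.2284, 0.1522]
tcp_rot: [-180.0, 0.0, -164.1]
wrist_force: [0.4, -0.5, -0.1]
opening: 0.0096
grasp_force: 19.5
```

Run:
```python
from h import *
o=get_obs();T=wristT(o);im,d=camera("wrist");ci=camera_info("wrist");it,_=camera("top");s2,_=camera("scene")
print(o["ee_pos"],o["tcp_rot"],o["opening"],o["wrist_force"])
A=cv2.resize(im[100:400,120:520],(600,450));B=cv2.resize(s2[165:250,255:375],None,fx=5,fy=5,interpolation=2)
cv2.imwrite("pics/a3.png",np.hstack([cv2.resize(im[60:380,180:460],(371,425)),B[:,100:500]])[:,:,::-1])
```

```text
[ 0.54267345 -0.22836799  0.152171  ] [-1.79950628e+02  4.75937794e-02 -1.64085625e+02] 0.009646702915062175 [ 0.3588521  -0.46912481 -0.09830747]
```

View pics/a3.png

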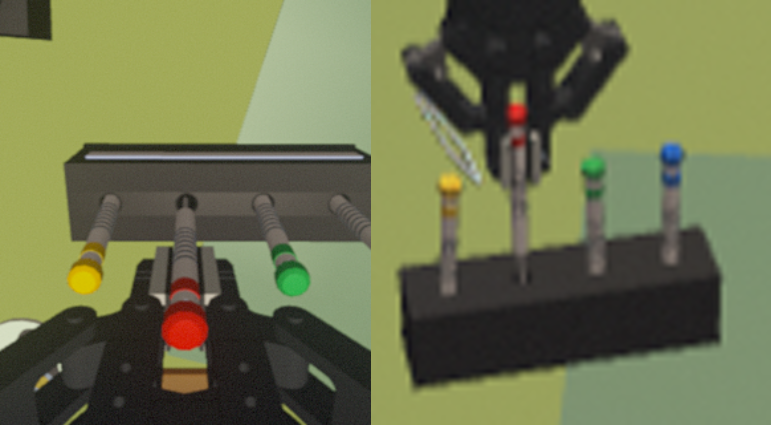

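The left view (wrist) shows the red driver gripped, its blade just inside its socket. In the right view (scene) it stands upright and raised between yellow and green, and the other drivers are undisturbed.

Request:
{"method": "servo_tool", "body": {
  "rows": [
    {"offset": [0.07, 0, 0], "yaw": 0, "claw": 1},
    {"offset": [0.13, 0, 0.01], "yaw": 0, "claw": 1},
    {"offset": [0.2, 0, 0.02], "yaw": 0, "claw": 1},
    {"offset": [0.26, 0, 0.04], "yaw": 0, "claw": 1},
    {"offset": [0.32, 0, 0.06], "yaw": 0, "claw": 1},
    {"offset": [0.38, 0, 0.08], "yaw": 0, "claw": 1},
    {"offset": [0.44, 0, 0.11], "yaw": 0, "claw": 1},
    {"offset": [0.5, 0, 0.14], "yaw": 0, "claw": 1},
    {"offset": [0.55, 0, 0.18], "yaw": 0, "claw": 1},
    {"offset": [0.6, 0, 0.22], "yaw": 0, "claw": 1}
  ]
}}

```text
time: 15.38
ee_pos: [0.4843, -0.2447, 0.1289]
tcp_rot: [180.0, -0.0, -164.1]
wrist_force: [0.2, -0.4, 1.0]
opening: 0.0098
grasp_force: 19.4
```

Run:
```python
from h import *
o=get_obs();im,d=camera("wrist");s2,_=camera("scene")
print(o["ee_pos"],o["tcp_rot"],o["opening"],o["wrist_force"])
B=cv2.resize(s2[165:250,255:375],None,fx=5,fy=5,interpolation=2)
cv2.imwrite("pics/a4.png",np.hstack([cv2.resize(im[60:380,180:460],(371,425)),B[:,0:425]])[:,:,::-1])
```

```text
[ 0.48427976 -0.2446653   0.12890502] [ 1.79993032e+02 -1.40168079e-02 -1.64080046e+02] 0.009845291240414443 [ 0.22171976 -0.43380347  0.95800406]
```

View pics/a4.png

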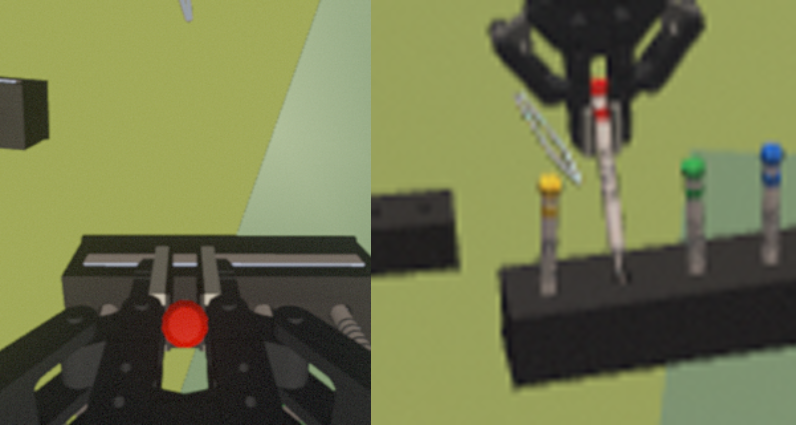

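Left: the red driver now leans towards the robot. Right: its blade tip is still in its socket at about (620,278), and the neighbours are untouched.

Request:
{"method": "servo_tool", "body": {
  "rows": [
    {"offset": [0.05, 0, 0.045], "yaw": 0, "claw": 1},
    {"offset": [0.1, 0, 0.09], "yaw": 0, "claw": 1},
    {"offset": [0.14, 0, 0.14], "yaw": 0, "claw": 1},
    {"offset": [0.18, 0, 0.2], "yaw": 0, "claw": 1},
    {"offset": [0.21, 0, 0.26], "yaw": 0, "claw": 1},
    {"offset": [0.24, 0, 0.32], "yaw": 0, "claw": 1},
    {"offset": [0.27, 0, 0.38], "yaw": 0, "claw": 1},
    {"offset": [0.29, 0, 0.44], "yaw": 0, "claw": 1},
    {"offset": [0.31, 0, 0.5], "yaw": 0, "claw": 1},
    {"offset": [0.32, 0, 0.56], "yaw": 0, "claw": 1},
    {"offset": [0.33, 0, 0.62], "yaw": 0, "claw": 1},
    {"offset": [0.33, 0, 0.66], "yaw": 0, "claw": 1}
  ]
}}

```text
time: 16.98
ee_pos: [0.4496, -0.254, 0.0621]
tcp_rot: [179.9, -0.4, -164.2]
wrist_force: [-14.7, -3.5, 5.3]
opening: 0.0061
grasp_force: 18.4
```

Run:
```python
from h import *
o=get_obs();im,d=camera("wrist");s2,_=camera("scene")
print(o["ee_pos"],o["tcp_rot"],o["opening"],o["wrist_force"])
B=cv2.resize(s2[165:250,255:375],None,fx=5,fy=5,interpolation=2)
cv2.imwrite("pics/a5.png",np.hstack([cv2.resize(im[60:380,180:460],(371,425)),B[:,0:425]])[:,:,::-1])
```

```text
[ 0.44960936 -0.254019    0.06205753] [ 179.92971605   -0.38843863 -164.16425106] 0.006110502749116555 [-14.68360831  -3.51470867   5.28194554]
```

View pics/a5.png

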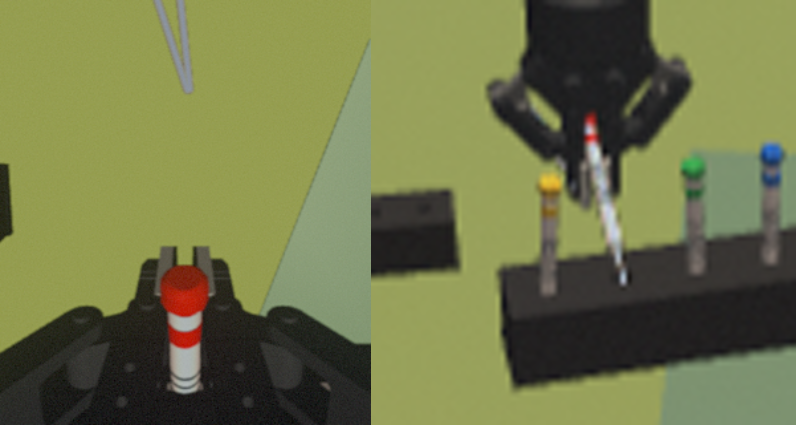

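The left view shows the head at about (185,290) with the body running down to (185,390), higher against the pads than it should be. The opening is 6 mm where the body is 10 mm. I'll check the driver's real pose in the tool frame from depth before going on.

```bash
cat > drv.py <<'E'
from h import *
o=get_obs();T=wristT(o);im,d=camera("wrist");ci=camera_info("wrist");he=ci["hand_eye"]
H=hsv(im);h,s,v=H[...,0],H[...,1],H[...,2]
def pt(u,w,D): return (he@np.array([(u-ci["cx"])/ci["fx"]*D,-(w-ci["cy"])/ci["fy"]*D,-D,1]))[:3]
def proj(q):
    c=np.linalg.inv(he)@np.array([*q,1]);return ci["cx"]+ci["fx"]*c[0]/-c[2],ci["cy"]-ci["fy"]*c[1]/-c[2]
print("grip at",np.round(proj((0,0,.003)),1),"fingertip",np.round(proj((0,0,.022)),1))
for ce,st in blobs(((h<6)|(h>172))&(s>130)&(v>60),(280,200,370,400),15)[0]: print("red",ce,st,d[int(ce[1]),int(ce[0])])
for w in range(196,360,8):
    D=d[w,319]
    print(w,im[w,319],D.round(3),pt(319,w,D).round(4))
print(o["opening"],o["wrist_force"].round(1))
E
python3 drv.py
```

```text
grip at [318.4 280.6] fingertip [318.5 260.9]
red [319.3 281. ] [301 260  37  38 912] 0.101381674
red [319.3 313. ] [306 301  27  21 321] 0.11249496
196 [147 156  77] 0.191 [0.0246 0.0003 0.0633]
204 [148 155  77] 0.192 [0.0192 0.0003 0.0628]
212 [148 156  77] 0.193 [0.0138 0.0003 0.0623]
220 [150 157  82] 0.196 [0.0077 0.0003 0.0633]
228 [149 158  80] 0.198 [0.0019 0.0003 0.0632]
236 [149 155  78] 0.199 [-0.0039  0.0003  0.0628]
244 [150 159  81] 0.202 [-0.0103  0.0003  0.0636]
252 [151 159  81] 0.204 [-0.0164  0.0003  0.0634]
260 [121  33  12] 0.109 [ 0.0256  0.0003 -0.0223]
268 [124  38   9] 0.106 [ 0.0244  0.0003 -0.0261]
276 [131  39  24] 0.103 [ 0.0231  0.0003 -0.0293]
284 [189  37  15] 0.102 [ 0.0213  0.0003 -0.0316]
292 [189  33   6] 0.104 [ 0.0171  0.0003 -0.0303]
300 [174 181 181] 0.109 [ 0.0114  0.0003 -0.0272]
308 [167 175 174] 0.112 [ 0.0067  0.0003 -0.0258]
316 [190  28   7] 0.113 [ 0.0029  0.0003 -0.0256]
324 [174 182 181] 0.118 [-0.0033  0.0003 -0.0229]
332 [172 179 179] 0.121 [-0.009   0.0003 -0.021 ]
340 [175 180 181] 0.122 [-0.0129  0.0003 -0.0213]
348 [171 177 176] 0.127 [-0.0202  0.0003 -0.0182]
356 [91 95 94] 0.086 [ 0.0103  0.0003 -0.0519]
0.006421376256780652 [-15.7  -3.7   4.1]
```

The depth shows the driver has ridden up between the fingers. It sits about 20 mm behind the TCP on the pads' upper edges, tilted about 18° tip-down, because the tip jammed against the far socket wall. I'll ease off backwards, lift clear and check that it is still held.

Request:
{"method": "servo_tool", "body": {
  "rows": [
    {"offset": [0.02, 0, 0], "yaw": 0, "claw": 1},
    {"offset": [0.03, 0, -0.02], "yaw": 0, "claw": 1},
    {"offset": [0.03, 0, -0.06], "yaw": 0, "claw": 1},
    {"offset": [0.03, 0, -0.1], "yaw": 0, "claw": 1},
    {"offset": [0.03, 0, -0.1], "yaw": 0, "claw": 1}
  ]
}}

```text
time: 17.75
ee_pos: [0.4506, -0.2546, 0.0739]
tcp_rot: [-180.0, 0.0, -164.1]
wrist_force: [-0.7, -0.2, -1.2]
opening: 0.0061
grasp_force: 19.1
```

```bash
python3 drv.py | grep -v "0.06"; python3 -c "
from h import *
o=get_obs();print(o['ee_pos'],o['time'])"
```

```text
grip at [318.4 280.7] fingertip [318.5 261. ]
red [319.7 280.9] [301 261  37  37 938] 0.102519505
red [319.2 313.3] [306 302  27  20 319] 0.11276267
196 [149 157  75] 0.202 [0.0212 0.0003 0.0744]
204 [149 156  76] 0.206 [0.0149 0.0003 0.0757]
212 [151 157  78] 0.206 [0.0093 0.0003 0.0745]
220 [151 159  81] 0.208 [0.0033 0.0003 0.0744]
228 [150 158  81] 0.211 [-0.0034  0.0003  0.0756]
236 [151 157  83] 0.213 [-0.0096  0.0003  0.0753]
244 [151 158  82] 0.217 [-0.0168  0.0003  0.0767]
252 [148 156  83] 0.216 [-0.0222  0.0003  0.0743]
260 [119  51  23] 0.109 [ 0.0255  0.0003 -0.0222]
268 [129  39  25] 0.106 [ 0.0243  0.0003 -0.0258]
276 [124  28   0] 0.103 [ 0.0233  0.0003 -0.0296]
284 [190  39  13] 0.102 [ 0.0213  0.0003 -0.0316]
292 [189  31   0] 0.105 [ 0.0169  0.0003 -0.0299]
300 [171 180 178] 0.109 [ 0.0116  0.0003 -0.0274]
308 [171 181 179] 0.112 [ 0.0068  0.0003 -0.0258]
316 [191  23  14] 0.114 [ 0.0024  0.0003 -0.025 ]
324 [173 181 183] 0.117 [-0.0025  0.0003 -0.0237]
332 [174 180 180] 0.12 [-0.008   0.0003 -0.0221]
340 [173 179 178] 0.123 [-0.0137  0.0003 -0.0205]
348 [170 178 179] 0.126 [-0.019   0.0003 -0.0194]
356 [ 94  99 100] 0.085 [ 0.011   0.0003 -0.0526]
0.006133820473910221 [-0.7 -0.2 -1.2]
[ 0.45042019 -0.25446732  0.07361236] 17.8
```

The driver is securely held with no outside force, still about 15° tip-down. I'll set the tip on the flat near side of the fixed rack's top, where nothing can jam it, and lower the tool to bring the driver level.

Request:
{"method": "servo_tool", "body": {
  "rows": [
    {"offset": [0.12, 0, 0], "yaw": 0, "claw": 1},
    {"offset": [0.24, 0, 0], "yaw": 0, "claw": 1},
    {"offset": [0.24, 0, 0.05], "yaw": 0, "claw": 1},
    {"offset": [0.24, 0, 0.1], "yaw": 0, "claw": 1},
    {"offset": [0.24, 0, 0.14], "yaw": 0, "claw": 1},
    {"offset": [0.24, 0, 0.18], "yaw": 0, "claw": 1},
    {"offset": [0.24, 0, 0.22], "yaw": 0, "claw": 1},
    {"offset": [0.24, 0, 0.22], "yaw": 0, "claw": 1}
  ]
}}

```text
time: 18.8
ee_pos: [0.427, -0.2609, 0.0509]
tcp_rot: [180.0, -0.0, -164.1]
wrist_force: [-0.9, 0.0, 0.8]
opening: 0.0058
grasp_force: 18.6
```

```bash
cat > ang.py <<'E'
from h import *
o=get_obs();im,d=camera("wrist");ci=camera_info("wrist");he=ci["hand_eye"]
q=[]
for w in range(298,350):
    for u in range(317,322):
        D=d[w,u];p=(he@np.array([(u-ci["cx"])/ci["fx"]*D,-(w-ci["cy"])/ci["fy"]*D,-D,1]))[:3];q.append(p)
q=np.array(q);q=q[(q[:,0]<.012)&(q[:,2]<-.005)&(q[:,2]>-.045)]
a,b=np.polyfit(q[:,0],q[:,2],1);H=hsv(im);h,s,v=H[...,0],H[...,1],H[...,2]
print("tip-down deg",np.degrees(np.arctan(-a)) ,"top z at x=0",b,len(q),"->axis tool z",b+.005,"opening",o["opening"],"F",o["wrist_force"].round(1),"pos",o["ee_pos"].round(4),o["time"])
print([(c,st[:4]) for c,st in blobs(((h<6)|(h>172))&(s>130)&(v>60),(280,200,370,400),15)[0]])
E
python3 ang.py
```

```text
tip-down deg 8.898711726084516 top z at x=0 -0.024088476429922477 257 ->axis tool z -0.019088476429922476 opening 0.0058119748296538215 F [-0.9  0.   0.8] pos [ 0.427  -0.2609  0.0509] 18.8
[(array([318. , 262.2]), array([314, 258,   8,   8], dtype=int32)), (array([319.7, 277.3]), array([302, 258,  36,  34], dtype=int32)), (array([319.2, 310.6]), array([306, 300,  27,  20], dtype=int32))]
```

Request:
{"method": "servo_tool", "body": {
  "rows": [
    {"offset": [0, 0, 0.04], "yaw": 0, "claw": 1},
    {"offset": [0, 0, 0.08], "yaw": 0, "claw": 1},
    {"offset": [0, 0, 0.12], "yaw": 0, "claw": 1},
    {"offset": [0, 0, 0.15], "yaw": 0, "claw": 1},
    {"offset": [0, 0, 0.15], "yaw": 0, "claw": 1}
  ]
}}

```text
time: 19.48
ee_pos: [0.4269, -0.261, 0.036]
tcp_rot: [180.0, -0.0, -164.1]
wrist_force: [1.2, 0.2, 0.4]
opening: 0.0057
grasp_force: 19.5
```

```bash
python3 ang.py
```

```text
tip-down deg 1.4977987991483546 top z at x=0 -0.024045530948306904 258 ->axis tool z -0.019045530948306903 opening 0.005668723130315407 F [1.2 0.2 0.4] pos [ 0.4269 -0.261   0.036 ] 19.475
[(array([319.9, 270.6]), array([302, 255,  36,  30], dtype=int32)), (array([319.2, 306.1]), array([306, 295,  27,  21], dtype=int32))]
```

The driver is within 1.5° of level and held steadily. Next I lift it, back away from the rack, and carry it sideways along the row's direction.

Request:
{"method": "servo_tool", "body": {
  "rows": [
    {"offset": [0, 0, -0.08], "yaw": 0, "claw": 1},
    {"offset": [0.05, 0, -0.2], "yaw": 0, "claw": 1},
    {"offset": [0.2, 0, -0.35], "yaw": 0, "claw": 1},
    {"offset": [0.35, 0, -0.5], "yaw": 0, "claw": 1},
    {"offset": [0.5, 0, -0.7], "yaw": 0, "claw": 1},
    {"offset": [0.6, 0, -0.8], "yaw": 0, "claw": 1},
    {"offset": [0.6, 0, -0.85], "yaw": 0, "claw": 1}
  ]
}}

```text
time: 20.4
ee_pos: [0.3688, -0.2779, 0.1222]
tcp_rot: [-179.9, 0.0, -164.1]
wrist_force: [0.1, 0.6, -0.0]
opening: 0.0057
grasp_force: 19.4
```

```bash
python3 ang.py
```

```text
tip-down deg 4.297153506205839 top z at x=0 -0.024057497555675798 260 ->axis tool z -0.019057497555675797 opening 0.005705631638271712 F [ 0.1  0.6 -0. ] pos [ 0.3688 -0.2779  0.1222] 20.4
[(array([319.6, 272.3]), array([302, 256,  36,  31], dtype=int32)), (array([319.2, 307.2]), array([306, 296,  27,  21], dtype=int32))]
```

Request:
{"method": "servo_tool", "body": {
  "rows": [
    {"offset": [0, 0.12, 0], "yaw": 0, "claw": 1},
    {"offset": [0, 0.34, 0], "yaw": 0, "claw": 1},
    {"offset": [0, 0.58, 0], "yaw": 0, "claw": 1},
    {"offset": [0, 0.8, 0], "yaw": 0, "claw": 1},
    {"offset": [0, 1, 0], "yaw": 0, "claw": 1}
  ]
}}

```text
time: 21.08
ee_pos: [0.3414, -0.1798, 0.1206]
tcp_rot: [180.0, -0.0, -164.0]
wrist_force: [0.2, -0.3, -0.5]
opening: 0.006
grasp_force: 19.4
```

Request:
{"method": "servo_tool", "body": {
  "rows": [
    {"offset": [0, 0.22, 0], "yaw": 0, "claw": 1},
    {"offset": [0, 0.44, 0], "yaw": 0, "claw": 1},
    {"offset": [0, 0.66, 0], "yaw": 0, "claw": 1},
    {"offset": [0, 0.86, 0], "yaw": 0, "claw": 1},
    {"offset": [0, 1, 0], "yaw": 0, "claw": 1}
  ]
}}

```text
time: 21.7
ee_pos: [0.314, -0.084, 0.121]
tcp_rot: [180.0, -0.0, -164.0]
wrist_force: [0.5, 0.9, -0.3]
opening: 0.0063
grasp_force: 19.4
```

Request:
{"method": "servo_tool", "body": {
  "rows": [
    {"offset": [0, 0.2, 0], "yaw": 0, "claw": 1},
    {"offset": [-0.1, 0.4, 0], "yaw": 0, "claw": 1},
    {"offset": [-0.25, 0.6, 0], "yaw": 0, "claw": 1},
    {"offset": [-0.45, 0.8, 0], "yaw": 0, "claw": 1},
    {"offset": [-0.6, 1, 0], "yaw": 0, "claw": 1},
    {"offset": [-0.7, 1, 0], "yaw": 0, "claw": 1},
    {"offset": [-0.7, 1, 0], "yaw": 0, "claw": 1}
  ]
}}

```text
time: 22.58
ee_pos: [0.3545, 0.0301, 0.1211]
tcp_rot: [-180.0, -0.0, -164.0]
wrist_force: [-1.4, -0.7, 0.0]
opening: 0.0061
grasp_force: 19.4
```

```bash
python3 ang.py
python3 - <<'E'
from h import *
for n in("top","scene"):
    im,d=camera(n);cv2.imwrite(f"pics/f_{n}.png",im[:,:,::-1]);np.savez(f"f_{n}.npz",im=im,d=d)
a=cv2.imread("pics/f_top.png")[130:290,120:340];b=cv2.imread("pics/f_scene.png")[130:290,290:510]
cv2.imwrite("pics/f.png",np.hstack([cv2.resize(a,(400,291)),cv2.resize(b,(400,291))]))
E
```

```text
tip-down deg 4.349143690403366 top z at x=0 -0.024060447709541872 260 ->axis tool z -0.01906044770954187 opening 0.00607837593231017 F [-1.4 -0.7  0. ] pos [0.3545 0.0301 0.1211] 22.575
[(array([319. , 268.6]), array([302, 251,  36,  36], dtype=int32)), (array([319. , 307.1]), array([306, 296,  27,  21], dtype=int32))]
```

View pics/f.png

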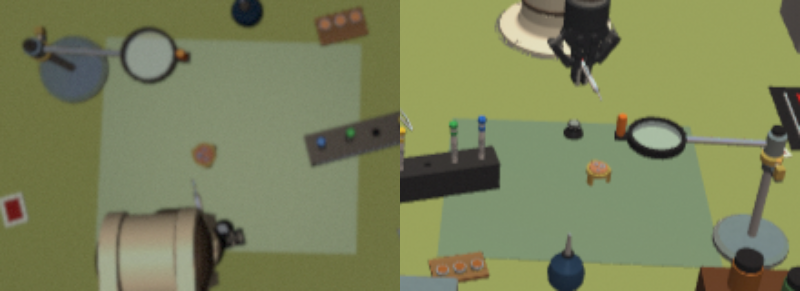

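The left view (top) shows the tip at about (194,182), with the lens still out at (149,55). The right view (scene) shows the level driver with its tip at about (200,97), and the rack, movement, loupe and blower in place. I'll triangulate the tip and compare it with the pose from the wrist.

Run:
```python
from h import *
t=camera_info("top");s=camera_info("scene")
print(tri([ray(t,(120+194/1.818,130+182/1.818)),ray(s,(290+200/1.818,130+97/1.818))]))
# background difference masks around the tip (bright metal vs mat) against first pictures
for n,ci,roi in(("top",t,(205,215,245,245)),("scene",s,(380,160,415,195))):
    a=np.load(f"f_{n}.npz")["im"].astype(int);b=np.load(f"{n}0.npz")["im"].astype(int)
    D=abs(a-b).sum(2);x0,y0,x1,y1=roi;m=(D[y0:y1,x0:x1]>45)
    n_,l,st,c=cv2.connectedComponentsWithStats(m.astype(np.uint8))
    ys,xs=np.where(m);print(n,"topmost",[(x+x0,y+y0) for y,x in sorted(zip(ys,xs))[:6]],"bottommost",[(x+x0,y+y0) for y,x in sorted(zip(ys,xs))[-6:]])
o=get_obs();T=np.eye(4);T[:3,:3]=Rot.from_euler("xyz",o["tcp_rot"],degrees=True).as_matrix();T[:3,3]=o["ee_pos"]
print("pred tip",T@[-.105,0,-.011,1])
# lens circle in final top/scene, dark rim
for n,ci,roi in(("top",t,(184,142,218,178)),("scene",s,(414,190,448,222))):
    g=cv2.cvtColor(np.load(f"f_{n}.npz")["im"],cv2.COLOR_RGB2GRAY);x0,y0,x1,y1=roi
    p=np.argwhere(g[y0:y1,x0:x1]<60)[:,::-1]+[x0,y0];e=cv2.fitEllipse(cv2.convexHull(p.astype(np.float32)));print(n,len(p),e,plane(ci,e[0],.2))
```

```text
(array([0.44977477, 0.05641991, 0.13419248]), [np.float64(0.0009739749079025253), np.float64(0.0009739749079026168)])
top topmost [(np.int64(227), np.int64(231)), (np.int64(226), np.int64(233)), (np.int64(227), np.int64(235)), (np.int64(228), np.int64(235)), (np.int64(226), np.int64(236)), (np.int64(227), np.int64(236))] bottommost [(np.int64(226), np.int64(244)), (np.int64(227), np.int64(244)), (np.int64(228), np.int64(244)), (np.int64(229), np.int64(244)), (np.int64(230), np.int64(244)), (np.int64(231), np.int64(244))]
scene topmost [(np.int64(380), np.int64(160)), (np.int64(381), np.int64(160)), (np.int64(384), np.int64(160)), (np.int64(385), np.int64(160)), (np.int64(386), np.int64(160)), (np.int64(387), np.int64(160))] bottommost [(np.int64(409), np.int64(194)), (np.int64(410), np.int64(194)), (np.int64(411), np.int64(194)), (np.int64(412), np.int64(194)), (np.int64(413), np.int64(194)), (np.int64(414), np.int64(194))]
pred tip [0.45501377 0.05835685 0.13213865 1.        ]
top 115 ((201.6539306640625, 159.8260498046875), (29.163063049316406, 30.78414535522461), 110.88829040527344) [0.63744111 0.12098804 0.2       ]
scene 226 ((430.5235595703125, 205.4820098876953), (21.887004852294922, 33.392669677734375), 98.8935775756836) [0.6398992  0.12017037 0.2       ]
```

Request:
{"method": "servo_tool", "body": {
  "rows": [
    {"offset": [-0.1, 0.02, -0.02], "yaw": 0, "claw": 1},
    {"offset": [-0.3, 0.04, -0.05], "yaw": 0, "claw": 1},
    {"offset": [-0.5, 0.08, -0.07], "yaw": 0, "claw": 1},
    {"offset": [-0.7, 0.08, -0.07], "yaw": 0, "claw": 1},
    {"offset": [-0.9, 0.08, -0.07], "yaw": 0, "claw": 1},
    {"offset": [-1, 0.08, -0.07], "yaw": 0, "claw": 1}
  ]
}}

```text
time: 23.48
ee_pos: [0.4492, 0.0655, 0.1282]
tcp_rot: [180.0, -0.0, -164.1]
wrist_force: [-0.2, 0.3, -1.0]
opening: 0.0054
grasp_force: 19.4
```

Request:
{"method": "servo_tool", "body": {
  "rows": [
    {"offset": [-0.15, 0, 0], "yaw": 0, "claw": 1},
    {"offset": [-0.3, 0, 0], "yaw": 0, "claw": 1},
    {"offset": [-0.45, 0, 0], "yaw": 0, "claw": 1},
    {"offset": [-0.6, 0, 0], "yaw": 0, "claw": 1},
    {"offset": [-0.75, 0, 0], "yaw": 0, "claw": 1},
    {"offset": [-0.88, 0, 0], "yaw": 0, "claw": 1},
    {"offset": [-0.95, 0, 0], "yaw": 0, "claw": 1},
    {"offset": [-0.95, 0, 0], "yaw": 0, "claw": 1},
    {"offset": [-0.95, 0, 0], "yaw": 0, "claw": 1}
  ]
}}

```text
time: 24.6
ee_pos: [0.5393, 0.0913, 0.1283]
tcp_rot: [180.0, -0.0, -164.1]
wrist_force: [-0.7, 0.6, 0.2]
opening: 0.0058
grasp_force: 19.4
```

```bash
python3 ang.py
python3 - <<'E'
from h import *
for n in("top","scene"):
    im,d=camera(n);cv2.imwrite(f"pics/g_{n}.png",im[:,:,::-1]);np.savez(f"g_{n}.npz",im=im,d=d)
a=cv2.imread("pics/g_top.png")[135:185,180:245];b=cv2.imread("pics/g_scene.png")[165:235,385:476]
I=cv2.INTER_CUBIC
cv2.imwrite("pics/g.png",np.hstack([cv2.resize(a,(390,300),interpolation=I),cv2.resize(b,(390,300),interpolation=I)]))
t=camera_info("top");s=camera_info("scene")
for n,ci,roi in(("top",t,(184,142,218,178)),("scene",s,(414,190,448,222))):
    g=cv2.cvtColor(np.load(f"g_{n}.npz")["im"],cv2.COLOR_RGB2GRAY);x0,y0,x1,y1=roi
    p=np.argwhere(g[y0:y1,x0:x1]<60)[:,::-1]+[x0,y0];e=cv2.fitEllipse(cv2.convexHull(p.astype(np.float32)));print(n,len(p),e[0],plane(ci,e[0],.2))
o=get_obs();T=np.eye(4);T[:3,:3]=Rot.from_euler("xyz",o["tcp_rot"],degrees=True).as_matrix();T[:3,3]=o["ee_pos"]
P=T@[-.105,0,-.011,1];print("pred tip",P)
for ci in(t,s):
    c=np.linalg.inv(ci["cam_to_world"])@P;print("expected px",ci["cx"]+ci["fx"]*c[0]/-c[2],ci["cy"]-ci["fy"]*c[1]/-c[2])
E
```

```text
tip-down deg 4.511851465732976 top z at x=0 -0.024037789150020677 258 ->axis tool z -0.019037789150020676 opening 0.005832406199620231 F [-0.7  0.6  0.2] pos [0.5393 0.0913 0.1283] 24.6
[(array([319.1, 268.8]), array([302, 251,  36,  36], dtype=int32)), (array([319. , 307.1]), array([306, 297,  27,  20], dtype=int32))]
top 304 (203.16844177246094, 161.22325134277344) [0.6337062  0.11669043 0.2       ]
scene 328 (427.6778869628906, 202.4197998046875) [0.62689286 0.11404342 0.2       ]
pred tip [0.64035551 0.12014376 0.13947824 1.        ]
expected px 206.54896450165066 162.5172484201273
expected px 427.71254604434984 223.04279324397805
```

View pics/g.png

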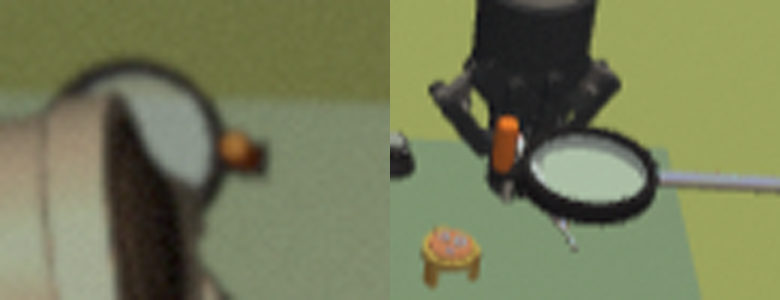

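In the scene view (right) the tip is at about (575,248), which is full-frame (428,223). That matches the predicted pixel, so the tip is at about (0.640, 0.120, 0.140), under the lens centre at (0.638, 0.120). In the top view (left) the arm link hides the tip, but the lens and knob have not moved.

```bash
python3 -c "
from workcell import *
print(job_done())"
```

```text
the job is handed in; nothing more can be done
None
```

The job is handed in: the lens arm clicked out to its end stop, and the red screwdriver is held with its tip under the lens centre, about 6 cm below the glass and about 4° tip-down. The gripper also pressed down with up to 39 N at the rack during the grasp, most likely on the neighbouring drivers' heads; they still looked in place afterwards.

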